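Wind the tilting weld positioner down onto its swing stop

TASK

Set the weld positioner to its next station: swing the stop arm fully across by its upright post until it is home under the raised table, then wind the handwheel clockwise (several turns) until the table's nose bar comes down and bears snugly on the stop. How high the stop is set is not known, so feel for the handwheel stiffening and do not force it; then let go, leaving the stop home and the rest of the bench undisturbed.

Things in the scene. Friction and masses are not known exactly. Their poses are not given: they have to be found in the camera images.
- hub (a point): Point on the handwheel's vertical axis, at the height of the middle of its handle. The handwheel is a level steel disc, 104 mm across, its top 132 mm above the bench, on a green worm gearbox at one end of a fixed positioner (base 240 x 500 mm). This point's x and y axes are the positioner's: x runs from the table's pivot to its nose, y from the handwheel towards the swing stop.
- handle_mid (a point): Middle of the handwheel's upright black handle, 22 mm across and 46 mm tall (the middle is 25 mm above its lower end, 21 mm below its top, and 27 mm above the disc), 42 mm from the handwheel's axis; it spins freely on its own pin, so it can be held while it is carried round in a circle.
- handwheel (a joint): Angle of the handwheel, rad, growing clockwise seen from above, which lowers the table's nose: 30 rad of handwheel for 1 rad of table. Turning it takes about 3 N along the circle at the handle (friction; a hand that has stopped may feel anything from -3 to +3 N of it). It stays where it is left.
- table_top (a joint): Tilt of the positioner's table, rad: 0 with the nose raised 0.75 rad (43 degrees) above level, growing as the nose comes down; 0.75 is level. The table is a 150 mm wide steel plate with a tube joint clamped on it, pivoted 90 mm above the bench about the positioner's y axis. It meets the stop at some value between 0.53 and 0.76, depending on the unknown height of the stop.
- nose (a point): Middle of the nose bar, a round steel bar 16 mm thick along the table's free edge, 150 mm from the table's pivot. Once it bears on the sprung stop, each further 1 rad of handwheel adds about 60 N on the stop and 6 N along the circle at the handle: 2 to 4 N more than before (0.5 rad) is snug, 60 N on the stop is too much. If over 24 N bears on the stop it springs back to that when let go.
- post_mid (a point): Middle (26 mm below the top, 26 mm above the arm) of the upright steel post, 16 mm across and 52 mm tall, on the short end of the swing stop arm, 45 mm from the arm's pivot.
- stop_pivot (a point): On the vertical axis of the stop arm, at the height of the post's middle; from hub it lies 110 mm along the positioner's x and 340 mm along its y. The arm is a flat steel bar 165 mm long, its top 57 mm above the bench; its long end, 95 mm from the pivot, carries the stop screw with a square sprung head 24 mm wide, set at an unknown height.
- swing_stop (a joint): Angle of the stop arm, rad, growing clockwise seen from above; at most 1.047 (a dead stop), where the head stands right under the path of the nose bar: that is home. Takes about 2 N at the post and stays where it is left.
- tube_offcut_mid (a point): Loose bystander: a square steel tube 110 x 25 x 25 mm; its middle.
- magnet_square_mid (a point): Loose bystander: an L-shaped grey magnet square, 90 mm long and 92 mm tall; 45 mm above the middle of its foot.
- spray_can_mid (a point): Loose bystander: an aluminium can 52 mm across and 150 mm tall; its middle.
- bolt_tin_mid (a point): Loose bystander: an open steel tin 64 mm across and 50 mm tall; its middle.
- hub_spacer_mid (a point): Loose bystander: a steel ring 56 mm across and 20 mm tall; its middle.

How it is judged:
By the outcome, as a careful person would: the job done as asked, in the order asked, and still so for the second after the job is handed in, with the robot touching nothing.
It also fails if it takes over 72 s, if anything falls off the work surface, if the arm or the gripper's body presses on something with over 40 N, if the wrist force passes 120 N, or if a joint passes its speed limit or range.

ROBOT

A 6-joint arm with a two-finger parallel gripper is mounted at the origin on the work surface. World frame = base frame: x ahead of the robot, y to its left, z up, the work surface at z = 0. Lengths are in mm, angles in rad, forces in N, time in s.
With the tool pointing down it reaches from about 275 to 1000 mm from the base axis. Payload 8.4 kg.
Tool frame: the origin (TCP) lies at the very end of the fingers, on their centre line; the grasp point (between the pads) lies 19 mm behind it; z points along the fingers, y is the line along which they close (so a half turn about z gives the same grasp; the last joint's range is limited). The gripper opens to 85 mm and grips with 20 to 120 N. Pads are 22 mm wide; open, the fingers measure 114 mm over their backs; the gripper's body (76 mm by 85 mm) begins 54 mm behind the grasp point. The pads swing forward as they close: fully open they stand 13 mm farther back than shut.
Start: joints at [-1.171, 0.353, 1.633, -0, 1.155, -0.002], TCP at [244.421, -575.227, 231.281] pointing down, gripper open.
Joint ranges: [-2.63, 2.63], [-0.92, 2.1], [0.06, 2.66], [-1.3, 4.44], [0, 2.69], [-3.02, 3.02]. Speed limits (rad/s): [2.22, 2.22, 2.79, 3.14, 3.14, 3.14].

INTERFACE

Orientations are given as [roll, pitch, yaw] about the fixed x, y, z axes, in that order (R = Rz(yaw) Ry(pitch) Rx(roll)).
In Python, from rig import r, vision gives the robot as it stands. The module is installed in compiled form; this text tells all that it offers.
- The arm moves only by the tool play_rows, never from a script. Its argument "steps" is a list of rows, each an object with "delta_pos": the shift along the tool's x, y, z in cm, a list of three; "yaw": the turn about the tool's z in rad; "jaw": the opening in per cent of the stroke, from 0 (shut) to 100 (fully open). A call has exactly 8 rows; each row is the pose to reach, as a shift and turn from the pose commanded when the call began, along the tool's axes at that moment; what a row does not reach only later rows make up. A row lasts 1/10 s, in which the tool goes at most 50 mm and 8.59 degrees, less where a joint would pass 70% of its speed; a pose out of reach is approached as far as the arm can. A call with a gripper value outside its range is refused whole. The fingers move at their own pace and stop on an object; "grip_force" is the grip in N (left out, the last holds). Time passes only in rows, so rows that repeat a pose let the fingers close, or fill a call up. It gives the time, the measured TCP pose, the force, the opening and the grip force at its end, in the units of the state.
- r.sense(): the state, without advancing time (a new reading comes with each control period).
- vision.grab_frame(name): name is "scene" or "side" or "wrist"; returns (picture, depth): 420x560x3 uint8, red, green, blue; 420x560 float32, mm along the optical axis (not along the pixel's ray), 0 where there is no reading.
- vision.calibration(name): a dict with "mtx" (3x3 intrinsics, pixels), "extrinsics" (4x4, takes a point from camera to world coordinates). Camera axes: x right, y down, z forward; pixel columns grow to the right and rows downward; lengths in mm; the calibration is good to about 2 mm. The wrist camera is an equidistant fisheye: a pixel r from the principal point sees the ray r / f radians off the axis. A picture is of the moment at which its call begins: read the wrist's pose just before it. calibration takes no time and is no camera call; for the wrist camera it gives the pose at the moment of the call.
- r.sign_off(): hands the job in; it is judged then, once.
Trained networks look in the newest picture that a camera, given by its name, has taken for a name from the list of things; names that differ only in an ending like _2 or _b are one class to them, and where a whole thing is asked for, a point or a joint stands for the part that bears it (a point fixed in the world has none). Each returns a list of dicts, best first, with "conf" (0 to 1); they miss things now and then, are a little off and sometimes report something else, mostly with a low value. They report only what shows in the picture. A call takes as long as a camera call.
- vision.cut_out(camera, thing): "region" (420x560 bool, what is visible of it) and "uv" ([column, row] in pixels, amid what is visible of it).
- vision.landmark_of(camera, thing): "uv" ([column, row] in pixels: a listed point, or the origin of a listed thing).
The state is a dict: "clock": time; "qpos": joint angles; "qvel": joint speeds; "joint_efforts": joint torques, N m; "eef_pos": TCP position; "tcp_rot": TCP orientation; "contact_force": force on the tool from outside, world axes, zero at the start; "wrist_torque": the same for the moment, N m; "opening": opening from 0.0 (shut) to 1.0 (fully open); "grasp_force": force on a finger pad.
Only numpy, scipy, OpenCV 4.12 (cv2) and the standard library are available. Lean on these libraries where they do the work, as an engineer would, in place of code of your own. Each camera call takes 0.05 s, during which the arm holds its last target. There are 200 camera calls.

## Working session

There is one attempt and no reset: what is moved stays moved. The work goes in short steps, Python scripts to look and compute and a tool call to move; the robot and the scene stay as the last step left them, time stands still between calls to the robot, and variables do not carry over. Pictures are saved under pics/ and viewed, at most 10 in all, crops included, and the job is handed in when it is done.

Besides the shell and the picture viewer there is one more tool, called after "Request:" by a JSON object that holds its "fn" and its "kwargs". play_rows: Moves the arm, as the interface text tells. Its arguments: {"type":"object","properties":{"steps":{"type":"array"},"grip_force":{"type":"number"}},"required":["steps"]}

```bash
mkdir -p pics; cat > h.py <<'E'
import numpy as np, cv2
from rig import r, vision
def ray(cam,uv):
    c=vision.calibration(cam);K=np.array(c["mtx"]);T=np.array(c["extrinsics"])
    x=(uv[0]-K[0,2])/K[0,0];y=(uv[1]-K[1,2])/K[1,1]
    if cam=="wrist":
        t=np.hypot(x,y);s=np.sin(t)/t if t>1e-9 else 1;d=np.array([x*s,y*s,np.cos(t)])
    else: d=np.array([x,y,1.])
    return T[:3,3],T[:3,:3]@d
def atz(cam,uv,z):
    o,d=ray(cam,uv);return o+d*(z-o[2])/d[2]
def tri(a,b):
    (o1,d1),(o2,d2)=a,b;d1=d1/np.linalg.norm(d1);d2=d2/np.linalg.norm(d2)
    s=np.linalg.lstsq(np.c_[d1,-d2],o2-o1,rcond=None)[0]
    p,q=o1+s[0]*d1,o2+s[1]*d2;return (p+q)/2,np.linalg.norm(p-q)
E
python3 - <<'E'
from h import *
s=r.sense();print(s)
ims={}
for c in ["scene","side","wrist"]:
    im,d=vision.grab_frame(c);ims[c]=im
    cv2.imwrite(f"pics/{c}0.png",im[:,:,::-1])
names=["hub","handle_mid","post_mid","stop_pivot","nose"]
for n in names:
    R={}
    for c in ["scene","side","wrist"]:
        l=vision.landmark_of(c,n)
        if l: R[c]=l[0]; print(n,c,np.round(l[0]["uv"],1),round(l[0]["conf"],2))
    if "scene" in R and "side" in R: print("  tri",tri(ray("scene",R["scene"]["uv"]),ray("side",R["side"]["uv"])))
E
```

```text
{'clock': 0.0, 'qpos': array([-1.17137821e+00,  3.53652147e-01,  1.63414115e+00, -1.21086493e-05,
        1.15521214e+00, -2.41464368e-03]), 'qvel': array([ 0.00126177, -0.00076451, -0.00065008,  0.00156852,  0.00013307,
       -0.00032728]), 'joint_efforts': array([-2.46195159e-04, -6.05258417e+01, -3.42058361e+01, -1.53262158e-04,
        9.68861481e-03, -3.89691547e-05]), 'eef_pos': array([ 244.24066135, -574.77451074,  230.55618757]), 'tcp_rot': array([-3.14017985e+00,  7.65965372e-06,  4.01837662e-01]), 'contact_force': array([-0.49970206, -0.1190724 ,  0.56336911]), 'wrist_torque': array([-0.0323094 ,  0.04134585,  0.04051977]), 'grasp_force': 0.0, 'opening': 1.0065730508671034}
hub scene [228.  150.6] 0.83
hub side [241.2 186.5] 0.49
  tri (array([587.5690825 ,  -4.29620731, 277.74126949]), np.float64(130.29258772978685))
handle_mid scene [225.4 136.1] 0.61
handle_mid side [319.1 143. ] 0.7
  tri (array([ 481.73084683, -231.09917642,  160.46516246]), np.float64(8.820197525982685))
post_mid scene [289.3 298.3] 0.96
post_mid side [212.  273.4] 0.98
  tri (array([618.88069143, 176.61388439,  94.38925161]), np.float64(1.492106607731989))
stop_pivot scene [265.3 297.3] 0.84
stop_pivot side [208.5 257.7] 0.93
  tri (array([648.88280842, 132.57627697,  76.15283716]), np.float64(4.427568897266283))
nose scene [244.6 218.3] 0.77
nose side [242.1 185.6] 0.8
  tri (array([604.8633507 ,  12.46426377, 196.01241088]), np.float64(10.41975000205482))
```

View pics/scene0.png

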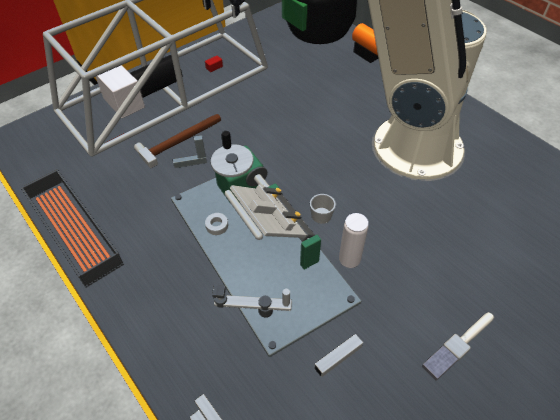

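View pics/side0.png

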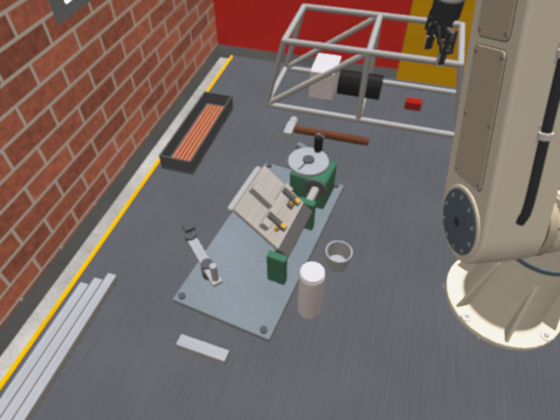

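The scene view shows the handwheel at about (232,160), its handle at (226,138), the post at (287,297) and the stop head at (220,297). In the side view the wheel is at (308,160) and the post at (213,272). Next I'll refine these with depth and known heights.

```bash
cat >> h.py <<'E'
def cloud(cam,d):
    c=vision.calibration(cam);K=np.array(c["mtx"]);T=np.array(c["extrinsics"])
    v,u=np.mgrid[:420,:560];x=(u-K[0,2])/K[0,0];y=(v-K[1,2])/K[1,1]
    P=np.stack([x*d,y*d,d],-1)@T[:3,:3].T+T[:3,3];P[d<=0]=np.nan
    return P
E
python3 - <<'E'
from h import *
for c in ["scene","side"]:
    im,d=vision.grab_frame(c);P=cloud(c,d);np.save(c+"P.npy",P)
    T=np.array(vision.calibration(c)["extrinsics"]);print(c,"cam at",T[:3,3].round())
    for n,z in [("hub",159),("handle_mid",159),("post_mid",83),("stop_pivot",83)]:
        l=vision.landmark_of(c,n)
        for e in l[:2]: print(n,np.round(e["uv"],1),round(e["conf"],2),atz(c,e["uv"],z).round(1))
    for n in ["handwheel","swing_stop","handle_mid","post_mid","spray_can_mid","bolt_tin_mid","magnet_square_mid","hub_spacer_mid","tube_offcut_mid"]:
        l=vision.cut_out(c,n)
        if l:
            q=P[l[0]["region"]];q=q[~np.isnan(q[:,0])]
            print(n,round(l[0]["conf"],2),np.round(l[0]["uv"]),len(q),"med",np.median(q,0).round(1),"min",np.percentile(q,3,axis=0).round(),"max",np.percentile(q,97,axis=0).round())
    # disc
    z=P[...,2];m=(abs(z-132)<5)&(np.hypot(P[...,0]-500,P[...,1]+195)<90)
    q=P[m]; 
    if len(q)>10: 
        (cx,cy),rad=cv2.minEnclosingCircle(q[:,:2].astype(np.float32));print("disc",len(q),cx,cy,rad,q.mean(0))
E
```

```text
scene cam at [ 933.  543. 1007.]
hub [230.2 148.4] 0.86 [ 493.8 -196.2  159. ]
handle_mid [221.  224.7] 0.47 [641.5 -23.7 159. ]
handle_mid [224.  137.9] 0.43 [ 484.4 -235.3  159. ]
post_mid [288.4 298.4] 0.62 [616.3 170.2  83. ]
stop_pivot [265.  300.9] 0.96 [657.4 144.1  83. ]
handwheel 0.8 [231. 158.] 1183 med [ 498.8 -185.8  134. ] min [ 456. -229.  129.] max [ 545. -140.  176.]
swing_stop 0.73 [252. 301.] 948 med [673.6 116.1  60. ] min [617.  66.  54.] max [731. 172. 109.]
handle_mid 0.67 [224. 136.] 137 med [ 489.2 -220.3  166. ] min [ 478. -232.  141.] max [ 495. -215.  184.]
post_mid 0.85 [256. 299.] 1134 med [672.5 117.   59.5] min [616.  64.  49.] max [733. 173. 109.]
spray_can_mid 0.97 [350. 239.] 1171 med [424.9 159.5 111.4] min [393. 131.  12.] max [436. 174. 153.]
bolt_tin_mid 0.74 [321. 206.] 586 med [370.7   5.7  31.1] min [347. -18.   4.] max [403.  38.  53.]
magnet_square_mid 0.89 [196. 158.] 458 med [ 514.1 -343.1   24.3] min [ 496. -377.    4.] max [ 571. -331.   94.]
hub_spacer_mid 0.89 [218. 219.] 382 med [ 605.  -119.4   33.5] min [ 581. -146.   17.] max [629.
[... 577 characters left out ...]
 256.] 801 med [677.9 113.8  59.8] min [613.  61.  48.] max [731. 174. 108.]
post_mid 0.82 [200. 258.] 832 med [675.  114.6  59.3] min [613.  64.  46.] max [731. 174. 108.]
spray_can_mid 0.69 [307. 290.] 1299 med [408.3 167.  114.3] min [386. 133.  10.] max [433. 175. 151.]
bolt_tin_mid 0.55 [335. 258.] 682 med [375.   -2.8  30.2] min [348. -18.   2.] max [401.  39.  50.]
magnet_square_mid 0.5 [299. 144.] 35 med [ 562.9 -367.3   20.5] min [ 552. -375.   11.] max [ 574. -361.   26.]
tube_offcut_mid 0.91 [204. 349.] 756 med [592.3 312.2  23.8] min [543. 298.   7.] max [647. 322.  27.]
disc 857 501.17022705078125 -186.48980712890625 53.954185485839844 [ 499.28665707 -182.00775486  131.46289823]
```

```bash
python3 - <<'E'
from h import *
from scipy.optimize import least_squares
P=np.concatenate([np.load(c+"P.npy").reshape(-1,3) for c in["scene","side"]]);P=P[~np.isnan(P[:,0])]
lab=np.load("sceneP.npy")
def fit(c0,zr,R,rad):
    q=P[(P[:,2]>zr[0])&(P[:,2]<zr[1])&(np.hypot(P[:,0]-c0[0],P[:,1]-c0[1])<rad)]
    s=least_squares(lambda c:np.hypot(q[:,0]-c[0],q[:,1]-c[1])-R,c0,loss="soft_l1");return s.x,len(q),np.std(s.fun)
h=fit([487,-225],(142,174),11,25);print("handle",h)
q=P[(P[:,2]>175)&(np.hypot(P[:,0]-487,P[:,1]+225)<25)];print("handle top",len(q),q.mean(0),q.min(0),q.max(0))
p=fit([620,168],(66,103),8,20);print("post",p)
q=P[(P[:,2]>104)&(np.hypot(P[:,0]-620,P[:,1]-168)<22)];print("post top",len(q),q.mean(0),q.min(0),q.max(0))
q=P[(abs(P[:,2]-57)<3)&(np.hypot(P[:,0]-665,P[:,1]-125)<110)]
m=q[:,:2].mean(0);w,v=np.linalg.eigh(np.cov((q[:,:2]-m).T));print("arm",len(q),m,v[:,1]);t=(q[:,:2]-m)@v[:,1];print(np.percentile(t,[0,1,99,100]))
# tall stuff near pivot / stop end
for c in [(650,137),(720,70)]:
    q=P[(P[:,2]>62)&(np.hypot(P[:,0]-c[0],P[:,1]-c[1])<25)];print(c,len(q),q.mean(0).round(1),q.min(0).round(),q.max(0).round())
# base plate
q=P[(P[:,2]>8)&(P[:,2]<22)&(P[:,0]>400)&(P[:,0]<800)&(P[:,1]>-300)&(P[:,1]<290)];print(np.percentile(q[:,2],[10,50,90]))
z0=np.median(q[:,2]);q=q[abs(q[:,2]-z0)<4]
print(cv2.minAreaRect(q[:,:2].astype(np.float32)))
# nose: top of table
q=P[(P[:,2]>150)&(P[:,0]>520)&(P[:,0]<750)&(P[:,1]>-130)&(P[:,1]<130)];print("nose high",len(q),q[:,2].max(),q[q[:,2]>185].mean(0),q.min(0),q.max(0))
E
```

```text
handle (array([ 484.58362266, -227.54655299]), 176, np.float64(1.4991116534841746))
handle top 93 [ 485.82891127 -224.59920212  179.63997845] [ 474.74839272 -239.20080037  175.04741698] [ 496.21758442 -215.45683256  185.2352751 ]
post (array([619.8203203 , 164.68839645]), 136, np.float64(0.8706419076643857))
post top 92 [620.46463742 166.71296114 108.64140854] [612.07221826 159.08994193 104.37471262] [627.34080686 173.12446215 112.96775309]
arm 817 [671.84455932 119.5391939 ] [-0.71663826  0.69744505]
[-82.57528389 -73.06219261  79.91821745  81.6018536 ]
(650, 137) 160 [654.1 135.3  64.1] [634. 122.  62.] [670. 149.  69.]
(720, 70) 411 [721.9  72.7  85.6] [706.  53.  62.] [738.  87. 102.]
[11.84950876 14.39731645 17.28467033]
((528.9407958984375, -9.748992919921875), (502.95343017578125, 300.4585266113281), 82.71312713623047)
nose high 4472 213.85798472407896 [586.42770662   9.39974058 193.63725186] [520.05120002 -72.18689974 150.21779621] [616.91877326  85.21542319 213.85798472]
```

Request:
{"fn": "play_rows", "kwargs": {"steps": [{"delta_pos":[2,-2,-5],"yaw":-0.1,"jaw":50},{"delta_pos":[4,-4,-10],"yaw":-0.2,"jaw":50},{"delta_pos":[7.8,-6.9,-10],"yaw":-0.32,"jaw":50},{"delta_pos":[11.6,-9.9,-10],"yaw":-0.44,"jaw":50},{"delta_pos":[15.4,-12.9,-10],"yaw":-0.56,"jaw":50},{"delta_pos":[19.2,-15.9,-10],"yaw":-0.68,"jaw":50},{"delta_pos":[23,-18.9,-10],"yaw":-0.8,"jaw":50},{"delta_pos":[26.8,-22,-10],"yaw":-0.92,"jaw":50}]}}

```text
clock: 3.1
eef_pos: [405.7, -266.1, 331.6]
tcp_rot: [3.141, 0.0, 1.326]
contact_force: [1.2, 0.0, 0.8]
opening: 0.499
grasp_force: 0.0
```

```bash
cat >> h.py <<'E'
def rel(p,yaw=None):
    s=r.sense();y=s["tcp_rot"][2];d=np.array(p)-s["eef_pos"];c,n=np.cos(y),np.sin(y)
    print("at",s["eef_pos"].round(1),"yaw",round(y,3),"t",round(s["clock"],2),"F",s["contact_force"].round(2))
    print("delta cm",np.round([(d[0]*c+d[1]*n)/10,(d[0]*n-d[1]*c)/10,-d[2]/10],2),"yaw",None if yaw is None else round(-(yaw-y),3))
E
python3 - <<'E'
from h import *
rel([620,165,200],2.37)
for c in["scene","side"]:
    P=np.load(c+"P.npy").reshape(-1,3)
    q=P[(P[:,2]>80)&(np.hypot(P[:,0]-721,P[:,1]-71)<25)]
    print(c,len(q),np.histogram(q[:,2],bins=np.arange(80,108,2)),q[q[:,2]>94].mean(0))
E
```

```text
at [ 405.7 -266.1  331.6] yaw 1.326 t 3.1 F [1.19 0.03 0.77]
delta cm [47.01 10.37 13.16] yaw -1.044
scene 153 (array([ 0,  0,  1,  3,  8,  4,  7, 15, 50, 55,  8,  2,  0]), array([ 80,  82,  84,  86,  88,  90,  92,  94,  96,  98, 100, 102, 104,
       106])) [721.90328483  70.26763372  97.89396619]
side 118 (array([ 0,  1,  5,  4,  7,  5, 13, 35, 37, 11,  0,  0,  0]), array([ 80,  82,  84,  86,  88,  90,  92,  94,  96,  98, 100, 102, 104,
       106])) [722.26558038  70.43118035  96.37004787]
```

Request:
{"fn": "play_rows", "kwargs": {"steps": [{"delta_pos":[4.7,1,0],"yaw":-0.13,"jaw":50},{"delta_pos":[9.4,2,0],"yaw":-0.26,"jaw":50},{"delta_pos":[14.1,3,0],"yaw":-0.39,"jaw":50},{"delta_pos":[18.8,4.1,0],"yaw":-0.52,"jaw":50},{"delta_pos":[23.5,5.2,0],"yaw":-0.65,"jaw":50},{"delta_pos":[28.2,6.2,0],"yaw":-0.78,"jaw":50},{"delta_pos":[32.9,7.2,0],"yaw":-0.91,"jaw":50},{"delta_pos":[37.6,8.3,0],"yaw":-1.04,"jaw":50}]}}

```text
clock: 3.9
eef_pos: [578.6, 78.1, 331.5]
tcp_rot: [3.141, 0.0, 2.367]
contact_force: [-0.2, -0.7, -0.6]
opening: 0.495
grasp_force: 0.0
```

```bash
python3 -c "
from h import *
rel([620,165,150],2.37)"
```

```text
at [578.6  78.1 331.5] yaw 2.367 t 3.9 F [-0.2  -0.72 -0.64]
delta cm [ 3.12  9.11 18.15] yaw -0.003
```

Request:
{"fn": "play_rows", "kwargs": {"steps": [{"delta_pos":[1.5,4.5,0],"yaw":0,"jaw":50},{"delta_pos":[3.1,9.1,0],"yaw":0,"jaw":50},{"delta_pos":[3.1,9.1,4],"yaw":0,"jaw":50},{"delta_pos":[3.1,9.1,8],"yaw":0,"jaw":50},{"delta_pos":[3.1,9.1,12],"yaw":0,"jaw":50},{"delta_pos":[3.1,9.1,16],"yaw":0,"jaw":50},{"delta_pos":[3.1,9.1,18],"yaw":0,"jaw":50},{"delta_pos":[3.1,9.1,18],"yaw":0,"jaw":50}]}}

```text
clock: 4.7
eef_pos: [617.9, 162.0, 147.8]
tcp_rot: [-3.136, -0.003, 2.362]
contact_force: [0.1, 0.7, 0.0]
opening: 0.501
grasp_force: 0.0
```

```bash
python3 -c "
from h import *
rel([620,165,70],2.37)
im,d=vision.grab_frame('wrist');cv2.imwrite('pics/w1.png',im[:,:,::-1])
for n in ['post_mid','stop_pivot']:
  for e in vision.landmark_of('wrist',n)[:2]: print(n,e['uv'],e['conf'],atz('wrist',e['uv'],83))
"
```

```text
at [617.9 162.  147.8] yaw 2.362 t 4.7 F [0.14 0.71 0.02]
delta cm [0.06 0.37 7.78] yaw -0.008
post_mid [75.5, 37.6] 0.69 [411.91724848 152.96638884  83.        ]
post_mid [291.7, 224.3] 0.6 [626.26369385 166.30854528  83.        ]
stop_pivot [290.4, 282.1] 0.59 [659.20783861 134.12433751  83.        ]
```

View pics/w1.png

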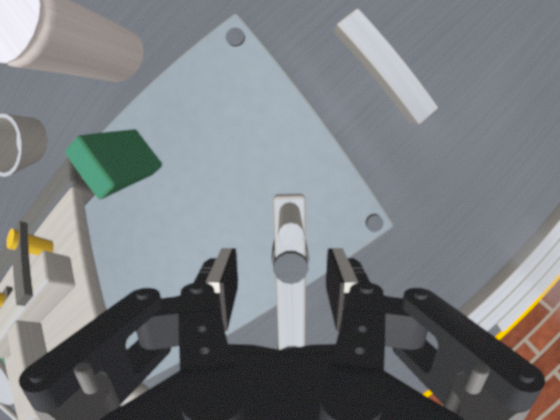

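The post's top shows at (290,264), centred between the fingers to within about 2 mm, with the arm running along tool x. I'll descend and grip.

Request:
{"fn": "play_rows", "kwargs": {"steps": [{"delta_pos":[0,0.3,2],"yaw":0,"jaw":50},{"delta_pos":[0,0.4,4],"yaw":0,"jaw":50},{"delta_pos":[0,0.4,6],"yaw":0,"jaw":50},{"delta_pos":[0,0.4,7.7],"yaw":0,"jaw":50},{"delta_pos":[0,0.4,7.7],"yaw":0,"jaw":50},{"delta_pos":[0,0.4,7.7],"yaw":0,"jaw":0},{"delta_pos":[0,0.4,7.7],"yaw":0,"jaw":0},{"delta_pos":[0,0.4,7.7],"yaw":0,"jaw":0}], "grip_force": 25}}

```text
clock: 5.65
eef_pos: [623.9, 165.6, 76.2]
tcp_rot: [3.14, 0.001, 2.362]
contact_force: [-2.4, -1.3, 7.4]
opening: 0.178
grasp_force: 25.5
```

```bash
python3 -c "
from h import *
rel([620,165,70],2.37);print(r.sense()['grasp_force'],r.sense()['opening'])
"
```

```text
at [623.9 165.6  76.2] yaw 2.362 t 5.65 F [-2.39 -1.34  7.44]
delta cm [ 0.24 -0.32  0.62] yaw -0.008
25.542376935482025 0.17761338928616635
```

```bash
cat >> h.py <<'E'
def arc(c,R,a0,das,spin=True,yaw=None,z=0):
    s=r.sense();y=s["tcp_rot"][2] if yaw is None else yaw
    p0=np.array([np.cos(a0),np.sin(a0)])*R
    for da in das:
        a=a0-da;d=np.array([np.cos(a),np.sin(a)])*R-p0;C,n=np.cos(y),np.sin(y)
        print(round(da,2),np.round([(d[0]*C+d[1]*n)/10,(d[0]*n-d[1]*C)/10],2),round(da,2) if spin else 0)
E
python3 -c "
from h import *
s=r.sense();v=s['eef_pos'][:2]-[653,134];print(np.hypot(*v),np.arctan2(v[1],v[0]))
arc(0,np.hypot(*v),np.arctan2(v[1],v[0]),np.arange(1,12)*.1)
"
```

```text
42.950879909302486 2.314996702318472
0.1 [-0.04  0.43] 0.1
0.2 [-0.13  0.85] 0.2
0.3 [-0.25  1.26] 0.3
0.4 [-0.42  1.65] 0.4
0.5 [-0.62  2.03] 0.5
0.6 [-0.86  2.39] 0.6
0.7 [-1.14  2.72] 0.7
0.8 [-1.45  3.02] 0.8
0.9 [-1.78  3.28] 0.9
1.0 [-2.14  3.52] 1.0
1.1 [-2.52  3.71] 1.1
```

Request:
{"fn": "play_rows", "kwargs": {"steps": [{"delta_pos":[-0.04,0.43,0],"yaw":0.1,"jaw":0},{"delta_pos":[-0.13,0.85,0],"yaw":0.2,"jaw":0},{"delta_pos":[-0.25,1.26,0],"yaw":0.3,"jaw":0},{"delta_pos":[-0.42,1.65,0],"yaw":0.4,"jaw":0},{"delta_pos":[-0.62,2.03,0],"yaw":0.5,"jaw":0},{"delta_pos":[-0.86,2.39,0],"yaw":0.6,"jaw":0},{"delta_pos":[-0.86,2.39,0],"yaw":0.6,"jaw":0},{"delta_pos":[-0.86,2.39,0],"yaw":0.6,"jaw":0}]}}

```text
clock: 6.45
eef_pos: [646.8, 177.1, 76.2]
tcp_rot: [3.139, -0.001, 1.761]
contact_force: [-2.9, 2.2, 6.2]
opening: 0.174
grasp_force: 25.6
```

```bash
python3 -c "
from h import *
s=r.sense();v=s['eef_pos'][:2]-[653,134];a=np.arctan2(v[1],v[0]);print(np.hypot(*v),a)
y=s['tcp_rot'][2];f=s['contact_force'];print('tool F x,y',f[0]*np.cos(y)+f[1]*np.sin(y),f[0]*np.sin(y)-f[1]*np.cos(y))
arc(0,43,a,np.arange(1,11)*.05)
"
```

```text
43.59667092806869 1.7146185327916346
tool F x,y 2.680622799725116 -2.4018479145438154
0.05 [-0.02  0.21] 0.05
0.1 [-0.04  0.43] 0.1
0.15 [-0.08  0.64] 0.15
0.2 [-0.13  0.85] 0.2
0.25 [-0.18  1.06] 0.25
0.3 [-0.25  1.26] 0.3
0.35 [-0.33  1.46] 0.35
0.4 [-0.42  1.66] 0.4
0.45 [-0.51  1.85] 0.45
0.5 [-0.62  2.03] 0.5
```

Request:
{"fn": "play_rows", "kwargs": {"steps": [{"delta_pos":[-0.02,0.21,0],"yaw":0.05,"jaw":0},{"delta_pos":[-0.04,0.43,0],"yaw":0.1,"jaw":0},{"delta_pos":[-0.08,0.64,0],"yaw":0.15,"jaw":0},{"delta_pos":[-0.13,0.85,0],"yaw":0.2,"jaw":0},{"delta_pos":[-0.18,1.06,0],"yaw":0.25,"jaw":0},{"delta_pos":[-0.18,1.06,0],"yaw":0.25,"jaw":0},{"delta_pos":[-0.18,1.06,0],"yaw":0.25,"jaw":0},{"delta_pos":[-0.18,1.06,0],"yaw":0.25,"jaw":0}]}}

```text
clock: 7.25
eef_pos: [657.3, 177.5, 76.3]
tcp_rot: [3.14, -0.002, 1.511]
contact_force: [-2.5, 2.2, 6.9]
opening: 0.175
grasp_force: 25.5
```

```bash
cat >> h.py <<'E'
def tf():
    s=r.sense();y=s['tcp_rot'][2];f=s['contact_force'];print('tool F x,y',(f[0]*np.cos(y)+f[1]*np.sin(y)).round(2),(f[0]*np.sin(y)-f[1]*np.cos(y)).round(2))
E
python3 -c "
from h import *
s=r.sense();v=s['eef_pos'][:2]-[653,134];a=np.arctan2(v[1],v[0]);print(np.hypot(*v),a)
tf()
"
```

```text
43.725413071349465 1.471230868902077
tool F x,y 2.09 -2.63
```

Request:
{"fn": "play_rows", "kwargs": {"steps": [{"delta_pos":[0,0.1,0],"yaw":0.02,"jaw":0},{"delta_pos":[-0.02,0.21,0],"yaw":0.05,"jaw":0},{"delta_pos":[-0.03,0.32,0],"yaw":0.07,"jaw":0},{"delta_pos":[-0.04,0.43,0],"yaw":0.1,"jaw":0},{"delta_pos":[-0.04,0.43,0],"yaw":0.1,"jaw":0},{"delta_pos":[-0.04,0.43,0],"yaw":0.1,"jaw":0},{"delta_pos":[-0.04,0.43,0],"yaw":0.1,"jaw":0},{"delta_pos":[-0.04,0.43,0],"yaw":0.1,"jaw":0}]}}

```text
clock: 8.05
eef_pos: [659.0, 177.1, 76.1]
tcp_rot: [-3.138, -0.001, 1.412]
contact_force: [-12.2, 3.8, 13.4]
opening: 0.178
grasp_force: 26.5
```

```bash
python3 -c "
from h import *
s=r.sense();v=s['eef_pos'][:2]-[653,134];a=np.arctan2(v[1],v[0]);print(np.hypot(*v),a)
tf()
"
```

```text
43.4904269216792 1.4314305612950164
tool F x,y 1.84 -12.68
```

It stiffened at the dead stop (12.7 N where free swing took 2.5 N). I'll release, lift and check.

Request:
{"fn": "play_rows", "kwargs": {"steps": [{"delta_pos":[0,-0.1,0],"yaw":0,"jaw":50},{"delta_pos":[0,-0.1,0],"yaw":0,"jaw":50},{"delta_pos":[0,-0.2,0],"yaw":0,"jaw":50},{"delta_pos":[0,-0.2,-2],"yaw":0,"jaw":50},{"delta_pos":[0,-0.2,-5],"yaw":0,"jaw":50},{"delta_pos":[0,-0.2,-10],"yaw":0,"jaw":50},{"delta_pos":[0,-0.2,-15],"yaw":0,"jaw":50},{"delta_pos":[0,-0.2,-20],"yaw":0,"jaw":50}]}}

```text
clock: 8.85
eef_pos: [658.8, 176.0, 276.2]
tcp_rot: [3.141, 0.0, 1.412]
contact_force: [1.0, 0.8, 0.1]
opening: 0.503
grasp_force: 0.0
```

```bash
python3 - <<'E'
from h import *
rel([485,-227,300],1.13)
Q=[]
for c in["scene","side"]:
    im,d=vision.grab_frame(c);cv2.imwrite(f"pics/{c}1.png",im[:,:,::-1]);P=cloud(c,d).reshape(-1,3);P=P[~np.isnan(P[:,0])];Q.append(P)
    q=P[(abs(P[:,2]-108)<5)&(np.hypot(P[:,0]-657,P[:,1]-178)<25)];print("posttop",len(q),q.mean(0))
    q=P[(P[:,2]>86)&(P[:,2]<106)&(np.hypot(P[:,0]-640,P[:,1]-40)<35)];print("head",len(q),q.mean(0), np.percentile(q[:,2],[50,75,90]))
E
python3 -c "
import cv2,numpy as np
a=cv2.imread('pics/scene1.png')[130:340,150:360];b=cv2.imread('pics/side1.png')[100:310,150:360]
cv2.imwrite('pics/c1.png',cv2.resize(np.hstack([a,b]),(800,400)))"
```

```text
at [658.8 176.  276.2] yaw 1.412 t 8.85 F [1.01 0.77 0.09]
delta cm [-42.54 -10.77  -2.38] yaw 0.282
posttop 54 [658.94413275 180.337191   109.05121658]
head 100 [644.50915434  42.40045463  96.38323667] [ 97.73583404  98.94238932 100.2684901 ]
posttop 43 [658.53461523 180.75610773 107.47780971]
head 117 [639.53912002  42.92555889  94.5347268 ] [95.53396398 97.11545567 98.14277198]
```

View pics/c1.png

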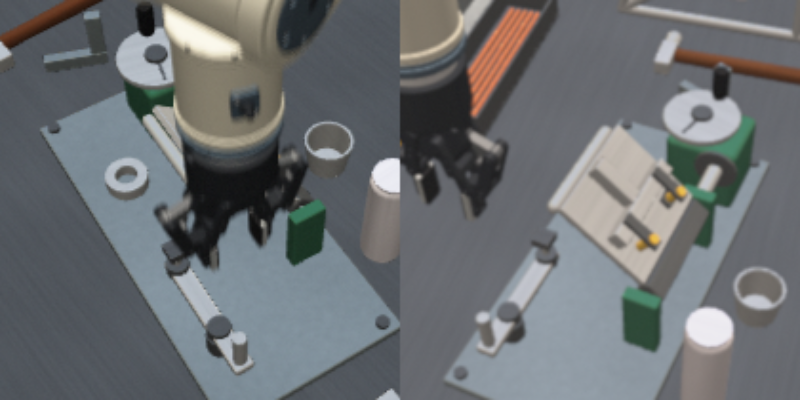

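The stop arm lies parallel to the positioner's y, with its head at about (175,260) in the left crop and (545,250) in the right, so it is home. Next is the handwheel handle.

Request:
{"fn": "play_rows", "kwargs": {"steps": [{"delta_pos":[-4.7,-1.2,-2],"yaw":0.03,"jaw":55},{"delta_pos":[-9.4,-2.4,-2.4],"yaw":0.06,"jaw":55},{"delta_pos":[-14.1,-3.6,-2.4],"yaw":0.1,"jaw":55},{"delta_pos":[-18.8,-4.8,-2.4],"yaw":0.14,"jaw":55},{"delta_pos":[-23.5,-6,-2.4],"yaw":0.18,"jaw":55},{"delta_pos":[-28.2,-7.2,-2.4],"yaw":0.22,"jaw":55},{"delta_pos":[-32.9,-8.4,-2.4],"yaw":0.25,"jaw":55},{"delta_pos":[-37.6,-9.6,-2.4],"yaw":0.28,"jaw":55}]}}

```text
clock: 9.75
eef_pos: [503.5, -181.6, 298.1]
tcp_rot: [3.141, 0.0, 1.13]
contact_force: [0.7, -0.2, -0.3]
opening: 0.544
grasp_force: 0.0
```

Request:
{"fn": "play_rows", "kwargs": {"steps": [{"delta_pos":[-4.7,-1.2,0],"yaw":0,"jaw":55},{"delta_pos":[-4.9,-1.2,3],"yaw":0,"jaw":55},{"delta_pos":[-4.9,-1.2,5],"yaw":0,"jaw":55},{"delta_pos":[-4.9,-1.2,7],"yaw":0,"jaw":55},{"delta_pos":[-4.9,-1.2,8],"yaw":0,"jaw":55},{"delta_pos":[-4.9,-1.2,8],"yaw":0,"jaw":55},{"delta_pos":[-4.9,-1.2,8],"yaw":0,"jaw":55},{"delta_pos":[-4.9,-1.2,8],"yaw":0,"jaw":55}]}}

```text
clock: 10.55
eef_pos: [473.6, -219.3, 219.3]
tcp_rot: [3.14, 0.0, 1.132]
contact_force: [0.5, -0.2, 0.3]
opening: 0.548
grasp_force: 0.0
```

```bash
python3 - <<'E'
from h import *
from scipy.optimize import least_squares
rel([485,-227,147],1.13)
im,d=vision.grab_frame("wrist");cv2.imwrite("pics/w2.png",im[:,:,::-1])
for n in ["handle_mid","hub"]:
    for e in vision.landmark_of("wrist",n)[:2]: print(n,np.round(e["uv"],1),round(e["conf"],2),atz("wrist",e["uv"],159).round(1))
c=vision.cut_out("wrist","handwheel")
P=np.concatenate([np.load(c+"P.npy").reshape(-1,3) for c in["scene","side"]]);P=P[~np.isnan(P[:,0])]
q=P[(abs(P[:,2]-132)<4)&(np.hypot(P[:,0]-500,P[:,1]+186)<60)][:,:2]
# hub: circle radius 52 containing disc points
d=lambda c:np.clip(np.hypot(*(q-c).T)-52,0,None).sum()
from scipy.optimize import minimize
print("hub",minimize(d,[500,-186],method="Nelder-Mead").x, (cv2.minEnclosingCircle(q.astype(np.float32))))
th=np.radians(-7.4);R=np.array([[np.cos(th),-np.sin(th)],[np.sin(th),np.cos(th)]]);print("hub from pivot",np.array([652.8,134.6])-R@[110,340])
E
```

```text
at [ 473.6 -219.3  219.3] yaw 1.132 t 10.55 F [ 0.46 -0.2   0.32]
delta cm [-0.21  1.36  7.23] yaw 0.002
handle_mid [304.1 228.2] 0.59 [ 484.8 -227.4  159. ]
hub [295.6 165.5] 0.89 [ 496.8 -187.   159. ]
hub [ 499.84941979 -187.06540967] ((499.1668701171875, -186.4253692626953), 54.451904296875)
hub from pivot [ 499.9256693  -188.40067959]
```

View pics/w2.png

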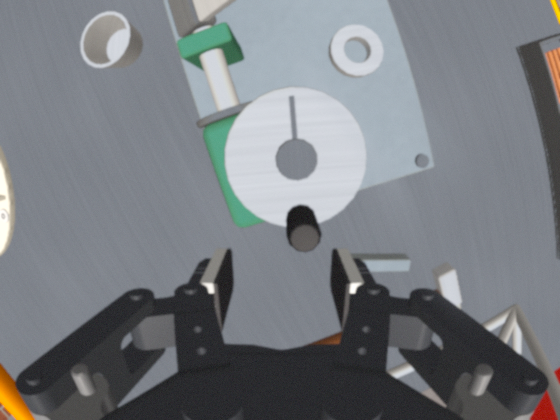

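The handle top is at (303,237), just ahead of and slightly right of the fingers' centre, which agrees with (485,-227). I'll shift, descend and grip.

Request:
{"fn": "play_rows", "kwargs": {"steps": [{"delta_pos":[-0.2,0.7,0],"yaw":0,"jaw":55},{"delta_pos":[-0.2,1.4,1],"yaw":0,"jaw":55},{"delta_pos":[-0.2,1.4,4],"yaw":0,"jaw":55},{"delta_pos":[-0.2,1.4,7.2],"yaw":0,"jaw":55},{"delta_pos":[-0.2,1.4,7.2],"yaw":0,"jaw":55},{"delta_pos":[-0.2,1.4,7.2],"yaw":0,"jaw":0},{"delta_pos":[-0.2,1.4,7.2],"yaw":0,"jaw":0},{"delta_pos":[-0.2,1.4,7.2],"yaw":0,"jaw":0}], "grip_force": 30}}

```text
clock: 11.55
eef_pos: [485.5, -227.3, 147.5]
tcp_rot: [3.139, 0.0, 1.132]
contact_force: [0.9, -0.3, -2.7]
opening: 0.247
grasp_force: 29.8
```

```bash
python3 - <<'E'
from h import *
rel([485,-227,147],1.13)
s=r.sense();v=s['eef_pos'][:2]-[499.8,-187.2];a=np.arctan2(v[1],v[0]);print(np.hypot(*v),a,s['opening'])
for R in [42]: arc(0,R,a,np.arange(1,9)*.2,False,1.131)
E
```

```text
at [ 485.5 -227.3  147.5] yaw 1.132 t 11.55 F [ 0.89 -0.32 -2.72]
delta cm [ 0.   -0.06  0.05] yaw 0.002
42.554124163972105 -1.9126786152421356 0.2468504208157463
0.2 [ 0.   -0.84] 0
0.4 [ 0.17 -1.66] 0
0.6 [ 0.5  -2.43] 0
0.8 [ 0.97 -3.12] 0
1.0 [ 1.58 -3.71] 0
1.2 [ 2.28 -4.16] 0
1.4 [ 3.06 -4.46] 0
1.6 [ 3.89 -4.6 ] 0
```

Request:
{"fn": "play_rows", "kwargs": {"steps": [{"delta_pos":[0,-0.84,0],"yaw":0,"jaw":0},{"delta_pos":[0.17,-1.66,0],"yaw":0,"jaw":0},{"delta_pos":[0.5,-2.43,0],"yaw":0,"jaw":0},{"delta_pos":[0.97,-3.12,0],"yaw":0,"jaw":0},{"delta_pos":[1.58,-3.71,0],"yaw":0,"jaw":0},{"delta_pos":[2.28,-4.16,0],"yaw":0,"jaw":0},{"delta_pos":[3.06,-4.46,0],"yaw":0,"jaw":0},{"delta_pos":[3.89,-4.6,0],"yaw":0,"jaw":0}]}}

```text
clock: 12.35
eef_pos: [460.6, -172.3, 147.4]
tcp_rot: [3.138, 0.0, 1.132]
contact_force: [5.9, -5.6, 3.7]
opening: 0.248
grasp_force: 31.1
```

```bash
cat >> h.py <<'E'
HUB=np.array([499.8,-187.2])
def st():
    s=r.sense();v=s['eef_pos'][:2]-HUB;a=np.arctan2(v[1],v[0]);f=s['contact_force'][:2]
    ur=v/np.hypot(*v);ut=np.array([ur[1],-ur[0]])
    print("t",round(s["clock"],2),"r",np.hypot(*v).round(1),"a",a.round(3),"turned(mod)",((-1.913-a)%(2*np.pi)).round(3),"Frad",(f@ur).round(2),"Ftan",(f@ut).round(2),"Fz",s['contact_force'][2].round(1),"yaw",s["tcp_rot"][2].round(3),"open",s["opening"].round(3));return a
E
python3 - <<'E'
from h import *
a=st();arc(0,42,a,np.arange(1,9)*.2,False,1.131)
E
```

```text
Traceback (most recent call last):
  File "h.py", line 37, in st
    print("t",round(s["clock"],2),"r",np.hypot(*v).round(1),"a",a.round(3),"turned(mod)",((-1.913-a)%(2*np.pi)).round(3),"Frad",(f@ur).round(2),"Ftan",(f@ut).round(2),"Fz",s['contact_force'][2].round(1),"yaw",s["tcp_rot"][2].round(3),"open",s["opening"].round(3));return a
                                                                                                                                                                                                                                                 ^^^^^^^^^^^^^^^^^^
AttributeError: 'float' object has no attribute 'round'
```

```bash
sed -i 's/s\["opening"\].round(3)/round(s["opening"],3)/' h.py
python3 - <<'E'
from h import *
a=st()
for k in range(1,4): print(k);arc(0,42,-1.913-1.6*k,np.arange(1,9)*.2,False,1.131)
E
```

```text
t 12.35 r 41.9 a 2.777 turned(mod) 1.593 Frad -7.57 Ftan -3.16 Fz 3.7 yaw 1.132 open 0.248
1
0.2 [0.84 0.03] 0
0.4 [1.65 0.22] 0
0.6 [2.42 0.57] 0
0.8 [3.09 1.06] 0
1.0 [3.66 1.68] 0
1.2 [4.09 2.4 ] 0
1.4 [4.37 3.2 ] 0
1.6 [4.48 4.03] 0
2
0.2 [-0.05  0.84] 0
0.4 [-0.27  1.65] 0
0.6 [-0.64  2.4 ] 0
0.8 [-1.15  3.06] 0
1.0 [-1.79  3.61] 0
1.2 [-2.52  4.02] 0
1.4 [-3.32  4.27] 0
1.6 [-4.15  4.36] 0
3
0.2 [-0.84 -0.08] 0
0.4 [-1.64 -0.32] 0
0.6 [-2.38 -0.71] 0
0.8 [-3.03 -1.24] 0
1.0 [-3.55 -1.9 ] 0
1.2 [-3.94 -2.64] 0
1.4 [-4.17 -3.44] 0
1.6 [-4.24 -4.28] 0
```

Request:
{"fn": "play_rows", "kwargs": {"steps": [{"delta_pos":[0.84,0.08,0],"yaw":0,"jaw":0},{"delta_pos":[1.65,0.32,0],"yaw":0,"jaw":0},{"delta_pos":[2.42,0.67,0],"yaw":0,"jaw":0},{"delta_pos":[3.09,1.16,0],"yaw":0,"jaw":0},{"delta_pos":[3.66,1.78,0],"yaw":0,"jaw":0},{"delta_pos":[4.09,2.5,0],"yaw":0,"jaw":0},{"delta_pos":[4.37,3.3,0],"yaw":0,"jaw":0},{"delta_pos":[4.48,4.13,0],"yaw":0,"jaw":0}]}}

```text
clock: 13.15
eef_pos: [515.5, -148.7, 147.2]
tcp_rot: [-3.141, 0.001, 1.132]
contact_force: [-4.1, -2.5, 12.2]
opening: 0.244
grasp_force: 31.9
```

```bash
python3 -c "
from h import *
st()"
```

```text
t 13.15 r 41.6 a 1.185 turned(mod) 3.186 Frad -3.89 Ftan -2.89 Fz 12.2 yaw 1.132 open 0.244
```

Request:
{"fn": "play_rows", "kwargs": {"steps": [{"delta_pos":[-0.08,0.84,-0.1],"yaw":0,"jaw":0},{"delta_pos":[-0.32,1.65,-0.2],"yaw":0,"jaw":0},{"delta_pos":[-0.69,2.4,-0.2],"yaw":0,"jaw":0},{"delta_pos":[-1.2,3.06,-0.2],"yaw":0,"jaw":0},{"delta_pos":[-1.84,3.61,-0.2],"yaw":0,"jaw":0},{"delta_pos":[-2.57,4.02,-0.2],"yaw":0,"jaw":0},{"delta_pos":[-3.37,4.27,-0.2],"yaw":0,"jaw":0},{"delta_pos":[-4.2,4.36,-0.2],"yaw":0,"jaw":0}]}}

```text
clock: 13.95
eef_pos: [537.9, -205.4, 147.6]
tcp_rot: [3.141, -0.001, 1.132]
contact_force: [5.2, 0.2, -7.3]
opening: 0.246
grasp_force: 30.2
```

```bash
python3 - <<'E'
from h import *
a=st()
for k in range(3,9): print(k);arc(0,42,-1.913-1.6*k,np.arange(1,9)*.2,False,1.131)
E
```

```text
t 13.95 r 42.2 a -0.446 turned(mod) 4.816 Frad 4.6 Ftan -2.47 Fz -7.3 yaw 1.132 open 0.246
3
0.2 [-0.84 -0.08] 0
0.4 [-1.64 -0.32] 0
0.6 [-2.38 -0.71] 0
0.8 [-3.03 -1.24] 0
1.0 [-3.55 -1.9 ] 0
1.2 [-3.94 -2.64] 0
1.4 [-4.17 -3.44] 0
1.6 [-4.24 -4.28] 0
4
0.2 [ 0.1  -0.83] 0
0.4 [ 0.36 -1.63] 0
0.6 [ 0.78 -2.36] 0
0.8 [ 1.33 -2.99] 0
1.0 [ 2.  -3.5] 0
1.2 [ 2.75 -3.86] 0
1.4 [ 3.57 -4.07] 0
1.6 [ 4.4  -4.11] 0
5
0.2 [0.83 0.12] 0
0.4 [1.62 0.41] 0
0.6 [2.33 0.85] 0
0.8 [2.95 1.42] 0
1.0 [3.44 2.1 ] 0
1.2 [3.78 2.86] 0
1.4 [3.97 3.68] 0
1.6 [3.98 4.52] 0
6
0.2 [-0.15  0.83] 0
0.4 [-0.46  1.6 ] 0
0.6 [-0.92  2.31] 0
0.8 [-1.5   2.91] 0
1.0 [-2.2   3.37] 0
1.2 [-2.97  3.7 ] 0
1.4 [-3.8   3.86] 0
1.6 [-4.64  3.85] 0
7
0.2 [-0.82 -0.17] 0
0.4 [-1.59 -0.5 ] 0
0.6 [-2.28 -0.98] 0
0.8 [-2.86 -1.59] 0
1.0 [-3.31 -2.3 ] 0
1.2 [-3.61 -3.08] 0
1.4 [-3.74 -3.91] 0
1.6 [-3.71 -4.75] 0
8
0.2 [ 0.2  -0.82] 0
0.4 [ 0.55 -1.58] 0
0.6 [ 1.05 -2.25] 0
0.8 [ 1.67 -2.81] 0
1.0 [ 2.39 -3.24] 0
1.2 [ 3.18 -3.52] 0
1.4 [ 4.02 -3.63] 0
1.6 [ 4.85 -3.57] 0
```

Request:
{"fn": "play_rows", "kwargs": {"steps": [{"delta_pos":[-0.84,-0.03,0.1],"yaw":0,"jaw":0},{"delta_pos":[-1.64,-0.22,0.1],"yaw":0,"jaw":0},{"delta_pos":[-2.38,-0.61,0.1],"yaw":0,"jaw":0},{"delta_pos":[-3.03,-1.14,0.1],"yaw":0,"jaw":0},{"delta_pos":[-3.55,-1.8,0.1],"yaw":0,"jaw":0},{"delta_pos":[-3.94,-2.54,0.1],"yaw":0,"jaw":0},{"delta_pos":[-4.17,-3.34,0.1],"yaw":0,"jaw":0},{"delta_pos":[-4.24,-4.18,0.1],"yaw":0,"jaw":0}]}}

```text
clock: 14.75
eef_pos: [481.6, -225.9, 147.4]
tcp_rot: [3.141, -0.001, 1.131]
contact_force: [5.6, 6.3, 1.7]
opening: 0.246
grasp_force: 31.0
```

Request:
{"fn": "play_rows", "kwargs": {"steps": [{"delta_pos":[0.1,-0.83,0],"yaw":0,"jaw":0},{"delta_pos":[0.36,-1.63,0],"yaw":0,"jaw":0},{"delta_pos":[0.78,-2.36,0],"yaw":0,"jaw":0},{"delta_pos":[1.33,-2.99,0],"yaw":0,"jaw":0},{"delta_pos":[2.0,-3.5,0],"yaw":0,"jaw":0},{"delta_pos":[2.75,-3.86,0],"yaw":0,"jaw":0},{"delta_pos":[3.57,-4.07,0],"yaw":0,"jaw":0},{"delta_pos":[4.4,-4.11,0],"yaw":0,"jaw":0}]}}

```text
clock: 15.55
eef_pos: [462.6, -168.2, 147.3]
tcp_rot: [-3.14, 0.001, 1.132]
contact_force: [-0.9, -2.5, 5.5]
opening: 0.241
grasp_force: 31.3
```

```bash
python3 -c "
from h import *
st()"
```

```text
t 15.55 r 41.7 a 2.67 turned(mod) 1.701 Frad -0.37 Ftan -2.67 Fz 5.5 yaw 1.132 open 0.241
```

Request:
{"fn": "play_rows", "kwargs": {"steps": [{"delta_pos":[0.85,0.12,0],"yaw":0,"jaw":0},{"delta_pos":[1.66,0.41,0],"yaw":0,"jaw":0},{"delta_pos":[2.37,0.85,0],"yaw":0,"jaw":0},{"delta_pos":[2.99,1.42,0],"yaw":0,"jaw":0},{"delta_pos":[3.48,2.1,0],"yaw":0,"jaw":0},{"delta_pos":[3.82,2.86,0],"yaw":0,"jaw":0},{"delta_pos":[4.01,3.68,0],"yaw":0,"jaw":0},{"delta_pos":[4.02,4.52,0],"yaw":0,"jaw":0}]}}

```text
clock: 16.35
eef_pos: [520.6, -151.1, 147.3]
tcp_rot: [-3.139, 0.001, 1.133]
contact_force: [-4.9, -3.2, 7.9]
opening: 0.241
grasp_force: 31.6
```

Request:
{"fn": "play_rows", "kwargs": {"steps": [{"delta_pos":[-0.15,0.83,0],"yaw":0,"jaw":0},{"delta_pos":[-0.46,1.6,0],"yaw":0,"jaw":0},{"delta_pos":[-0.92,2.31,0],"yaw":0,"jaw":0},{"delta_pos":[-1.5,2.91,0],"yaw":0,"jaw":0},{"delta_pos":[-2.2,3.37,0],"yaw":0,"jaw":0},{"delta_pos":[-2.97,3.7,0],"yaw":0,"jaw":0},{"delta_pos":[-3.8,3.86,0],"yaw":0,"jaw":0},{"delta_pos":[-4.64,3.85,0],"yaw":0,"jaw":0}]}}

```text
clock: 17.15
eef_pos: [536.2, -209.1, 147.3]
tcp_rot: [-3.14, -0.001, 1.132]
contact_force: [-1.3, 3.6, 7.4]
opening: 0.244
grasp_force: 31.5
```

Request:
{"fn": "play_rows", "kwargs": {"steps": [{"delta_pos":[-0.82,-0.17,0],"yaw":0,"jaw":0},{"delta_pos":[-1.59,-0.5,0],"yaw":0,"jaw":0},{"delta_pos":[-2.28,-0.98,0],"yaw":0,"jaw":0},{"delta_pos":[-2.86,-1.59,0],"yaw":0,"jaw":0},{"delta_pos":[-3.31,-2.3,0],"yaw":0,"jaw":0},{"delta_pos":[-3.61,-3.08,0],"yaw":0,"jaw":0},{"delta_pos":[-3.74,-3.91,0],"yaw":0,"jaw":0},{"delta_pos":[-3.71,-4.75,0],"yaw":0,"jaw":0}]}}

```text
clock: 17.95
eef_pos: [477.2, -223.4, 147.4]
tcp_rot: [3.141, -0.0, 1.132]
contact_force: [5.3, 1.8, 4.2]
opening: 0.245
grasp_force: 31.1
```

```bash
python3 - <<'E'
from h import *
st()
Q=[]
for c in["scene","side"]:
    im,d=vision.grab_frame(c)
    l=vision.landmark_of(c,"nose");print([ (np.round(e["uv"],1),round(e["conf"],2)) for e in l[:2]])
    Q.append(l[0]["uv"])
    P=cloud(c,d).reshape(-1,3);q=P[(P[:,2]>95)&(P[:,0]>600)&(P[:,0]<700)&(abs(P[:,1])<110)]
    x=q@np.array([.9917,-.129,0]);q=q[x>np.percentile(x,90)];print("far edge",q.mean(0).round(1),len(q))
print(tri(ray("scene",Q[0]),ray("side",Q[1])))
print("expected nose z at 12.8 rad",90+150*np.sin(.75-12.8/30))
print("k8 starting at 12.8")
arc(0,42,-1.913-12.8,np.arange(1,9)*.2,False,1.131)
E
```

```text
t 17.95 r 42.6 a -2.129 turned(mod) 0.216 Frad -4.34 Ftan -3.57 Fz 4.2 yaw 1.132 open 0.245
[(array([234.3, 239.1]), 0.81)]
far edge [641.3  19.4 118.1] 121
[(array([234.1, 202.5]), 0.95)]
far edge [637.3  15.2 129.6] 74
(array([630.4592856 ,   4.02260318, 129.62261073]), np.float64(4.098956389440994))
expected nose z at 12.8 rad 137.65933878397988
k8 starting at 12.8
0.2 [ 0.2  -0.82] 0
0.4 [ 0.55 -1.58] 0
0.6 [ 1.05 -2.25] 0
0.8 [ 1.67 -2.81] 0
1.0 [ 2.39 -3.24] 0
1.2 [ 3.18 -3.52] 0
1.4 [ 4.02 -3.63] 0
1.6 [ 4.85 -3.57] 0
```

Request:
{"fn": "play_rows", "kwargs": {"steps": [{"delta_pos":[0.22,-0.82,0],"yaw":0,"jaw":0},{"delta_pos":[0.58,-1.58,0],"yaw":0,"jaw":0},{"delta_pos":[1.08,-2.25,0],"yaw":0,"jaw":0},{"delta_pos":[1.7,-2.81,0],"yaw":0,"jaw":0},{"delta_pos":[2.42,-3.24,0],"yaw":0,"jaw":0},{"delta_pos":[3.21,-3.52,0],"yaw":0,"jaw":0},{"delta_pos":[4.05,-3.63,0],"yaw":0,"jaw":0},{"delta_pos":[4.88,-3.57,0],"yaw":0,"jaw":0}]}}

```text
clock: 18.95
eef_pos: [465.3, -163.8, 147.3]
tcp_rot: [-3.141, 0.001, 1.132]
contact_force: [-0.1, -3.7, 5.8]
opening: 0.245
grasp_force: 31.3
```

```bash
python3 - <<'E'
from h import *
st()
for k in range(5): print(k, 14.4+.8*k);arc(0,42,-1.913-14.4-.8*k,np.arange(1,9)*.1,False,1.131)
E
```

```text
t 18.95 r 41.7 a 2.545 turned(mod) 1.825 Frad -1.99 Ftan -3.08 Fz 5.8 yaw 1.132 open 0.245
0 14.4
0.1 [0.41 0.09] 0
0.2 [0.81 0.22] 0
0.3 [1.19 0.39] 0
0.4 [1.56 0.6 ] 0
0.5 [1.9  0.84] 0
0.6 [2.22 1.11] 0
0.7 [2.51 1.42] 0
0.8 [2.76 1.75] 0
1 15.200000000000001
0.1 [0.22 0.36] 0
0.2 [0.41 0.73] 0
0.3 [0.55 1.13] 0
0.4 [0.66 1.53] 0
0.5 [0.72 1.95] 0
0.6 [0.75 2.37] 0
0.7 [0.73 2.79] 0
0.8 [0.67 3.2 ] 0
2 16.0
0.1 [-0.1   0.41] 0
0.2 [-0.24  0.8 ] 0
0.3 [-0.42  1.18] 0
0.4 [-0.64  1.54] 0
0.5 [-0.89  1.88] 0
0.6 [-1.18  2.19] 0
0.7 [-1.49  2.46] 0
0.8 [-1.83  2.71] 0
3 16.8
0.1 [-0.36  0.21] 0
0.2 [-0.75  0.38] 0
0.3 [-1.14  0.52] 0
0.4 [-1.55  0.61] 0
0.5 [-1.97  0.67] 0
0.6 [-2.39  0.68] 0
0.7 [-2.81  0.65] 0
0.8 [-3.22  0.57] 0
4 17.6
0.1 [-0.4  -0.11] 0
0.2 [-0.8  -0.27] 0
0.3 [-1.17 -0.46] 0
0.4 [-1.52 -0.69] 0
0.5 [-1.85 -0.95] 0
0.6 [-2.15 -1.24] 0
0.7 [-2.42 -1.56] 0
0.8 [-2.66 -1.91] 0
```

Request:
{"fn": "play_rows", "kwargs": {"steps": [{"delta_pos":[0.41,0.09,0],"yaw":0,"jaw":0},{"delta_pos":[0.81,0.22,0],"yaw":0,"jaw":0},{"delta_pos":[1.19,0.39,0],"yaw":0,"jaw":0},{"delta_pos":[1.56,0.6,0],"yaw":0,"jaw":0},{"delta_pos":[1.9,0.84,0],"yaw":0,"jaw":0},{"delta_pos":[2.22,1.11,0],"yaw":0,"jaw":0},{"delta_pos":[2.51,1.42,0],"yaw":0,"jaw":0},{"delta_pos":[2.76,1.75,0],"yaw":0,"jaw":0}]}}

```text
clock: 19.75
eef_pos: [492.6, -146.3, 147.3]
tcp_rot: [-3.14, 0.001, 1.132]
contact_force: [-3.0, -2.5, 8.9]
opening: 0.242
grasp_force: 31.6
```

```bash
python3 - <<'E'
from h import *
st()
Q=[]
for c in["scene","side"]:
    im,d=vision.grab_frame(c);cv2.imwrite(f"pics/{c}2.png",im[:,:,::-1]);np.save(c+"P2.npy",cloud(c,d))
    l=vision.landmark_of(c,"nose");Q.append(l[0]["uv"])
print(tri(ray("scene",Q[0]),ray("side",Q[1])), 90+150*np.sin(.75-15.2/30))
a=cv2.imread('pics/scene2.png')[130:340,150:360];b=cv2.imread('pics/side2.png')[100:310,150:360]
cv2.imwrite('pics/c2.png',cv2.resize(np.hstack([a,b]),(800,400)))
E
```

```text
t 19.75 r 41.5 a 1.745 turned(mod) 2.625 Frad -1.99 Ftan -3.35 Fz 8.9 yaw 1.132 open 0.242
(array([633.53585706,  -0.92568812, 121.63100154]), np.float64(5.507570769502072)) 126.1408639667711
```

View pics/c2.png

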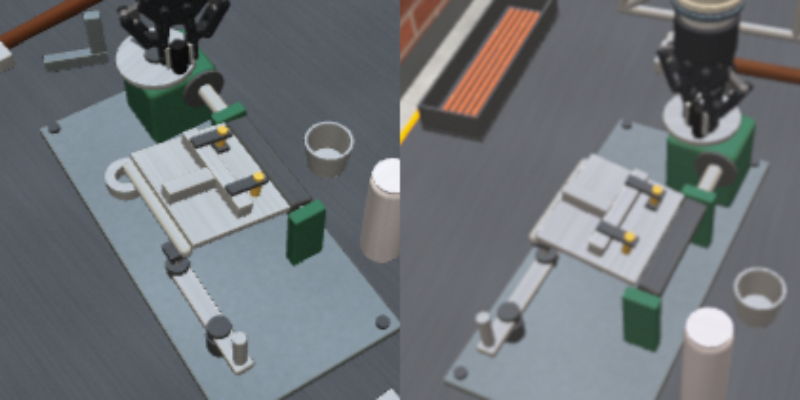

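The nose bar is now low and close above the stop head, near (175,250) in the left crop. The table sits slightly above level and there is no contact yet.

Request:
{"fn": "play_rows", "kwargs": {"steps": [{"delta_pos":[0.22,0.36,0],"yaw":0,"jaw":0},{"delta_pos":[0.41,0.73,0],"yaw":0,"jaw":0},{"delta_pos":[0.55,1.13,0],"yaw":0,"jaw":0},{"delta_pos":[0.66,1.53,0],"yaw":0,"jaw":0},{"delta_pos":[0.72,1.95,0],"yaw":0,"jaw":0},{"delta_pos":[0.75,2.37,0],"yaw":0,"jaw":0},{"delta_pos":[0.73,2.79,0],"yaw":0,"jaw":0},{"delta_pos":[0.67,3.2,0],"yaw":0,"jaw":0}]}}

```text
clock: 20.75
eef_pos: [524.3, -153.5, 147.3]
tcp_rot: [-3.139, 0.0, 1.132]
contact_force: [-1.7, -0.1, 9.0]
opening: 0.248
grasp_force: 31.7
```

```bash
python3 -c "
from h import *
st()"
```

```text
t 20.75 r 41.6 a 0.942 turned(mod) 3.428 Frad -1.14 Ftan -1.33 Fz 9.0 yaw 1.132 open 0.248
```

Request:
{"fn": "play_rows", "kwargs": {"steps": [{"delta_pos":[-0.1,0.41,0],"yaw":0,"jaw":0},{"delta_pos":[-0.24,0.8,0],"yaw":0,"jaw":0},{"delta_pos":[-0.42,1.18,0],"yaw":0,"jaw":0},{"delta_pos":[-0.64,1.54,0],"yaw":0,"jaw":0},{"delta_pos":[-0.89,1.88,0],"yaw":0,"jaw":0},{"delta_pos":[-1.18,2.19,0],"yaw":0,"jaw":0},{"delta_pos":[-1.49,2.46,0],"yaw":0,"jaw":0},{"delta_pos":[-1.83,2.71,0],"yaw":0,"jaw":0}]}}

```text
clock: 21.55
eef_pos: [541.4, -181.4, 147.3]
tcp_rot: [-3.14, -0.0, 1.132]
contact_force: [-1.3, 2.1, 8.6]
opening: 0.241
grasp_force: 31.6
```

```bash
python3 -c "
from h import *
st()"
```

```text
t 21.55 r 42.0 a 0.138 turned(mod) 4.232 Frad -0.99 Ftan -2.24 Fz 8.6 yaw 1.132 open 0.241
```

Request:
{"fn": "play_rows", "kwargs": {"steps": [{"delta_pos":[-0.36,0.21,0],"yaw":0,"jaw":0},{"delta_pos":[-0.75,0.38,0],"yaw":0,"jaw":0},{"delta_pos":[-1.14,0.52,0],"yaw":0,"jaw":0},{"delta_pos":[-1.55,0.61,0],"yaw":0,"jaw":0},{"delta_pos":[-1.97,0.67,0],"yaw":0,"jaw":0},{"delta_pos":[-2.39,0.68,0],"yaw":0,"jaw":0},{"delta_pos":[-2.81,0.65,0],"yaw":0,"jaw":0},{"delta_pos":[-3.22,0.57,0],"yaw":0,"jaw":0}]}}

```text
clock: 22.35
eef_pos: [533.4, -213.1, 147.4]
tcp_rot: [-3.141, -0.001, 1.132]
contact_force: [1.2, 2.8, 5.3]
opening: 0.245
grasp_force: 31.4
```

```bash
python3 - <<'E'
from h import *
st()
for i in range(3): vision.grab_frame("side"); st()
for k in range(5): print(k, 17.6+.4*k);arc(0,42,-1.913-17.6-.4*k,np.arange(1,9)*.05,False,1.131)
E
```

```text
t 22.35 r 42.4 a -0.658 turned(mod) 5.028 Frad -0.76 Ftan -2.99 Fz 5.3 yaw 1.132 open 0.245
t 22.4 r 42.4 a -0.672 turned(mod) 5.042 Frad -0.11 Ftan -1.65 Fz 5.2 yaw 1.132 open 0.242
t 22.45 r 42.4 a -0.67 turned(mod) 5.041 Frad 1.04 Ftan 0.89 Fz 6.2 yaw 1.132 open 0.246
t 22.5 r 42.4 a -0.67 turned(mod) 5.041 Frad 0.77 Ftan 1.23 Fz 5.9 yaw 1.132 open 0.24
0 17.6
0.05 [-0.2  -0.05] 0
0.1 [-0.4  -0.11] 0
0.15 [-0.6  -0.19] 0
0.2 [-0.8  -0.27] 0
0.25 [-0.98 -0.36] 0
0.3 [-1.17 -0.46] 0
0.35 [-1.35 -0.57] 0
0.4 [-1.52 -0.69] 0
1 18.0
0.05 [-0.17 -0.13] 0
0.1 [-0.33 -0.26] 0
0.15 [-0.48 -0.4 ] 0
0.2 [-0.63 -0.56] 0
0.25 [-0.77 -0.71] 0
0.3 [-0.9  -0.88] 0
0.35 [-1.02 -1.05] 0
0.4 [-1.13 -1.22] 0
2 18.400000000000002
0.05 [-0.1  -0.18] 0
0.1 [-0.2  -0.37] 0
0.15 [-0.29 -0.56] 0
0.2 [-0.36 -0.76] 0
0.25 [-0.43 -0.96] 0
0.3 [-0.49 -1.16] 0
0.35 [-0.53 -1.36] 0
0.4 [-0.57 -1.57] 0
3 18.8
0.05 [-0.03 -0.21] 0
0.1 [-0.04 -0.42] 0
0.15 [-0.05 -0.63] 0
0.2 [-0.04 -0.84] 0
0.25 [-0.02 -1.05] 0
0.3 [ 0.   -1.26] 0
0.35 [ 0.04 -1.46] 0
0.4 [ 0.09 -1.67] 0
4 19.200000000000003
0.05 [ 0.06 -0.2 ] 0
0.1 [ 0.13 -0.4 ] 0
0.15 [ 0.2 -0.6] 0
0.2 [ 0.29 -0.79] 0
0.25 [ 0.39 -0.97] 0
0.3 [ 0.49 -1.15] 0
0.35 [ 0.61 -1.33] 0
0.4 [ 0.73 -1.5 ] 0
```

Request:
{"fn": "play_rows", "kwargs": {"steps": [{"delta_pos":[-0.2,-0.05,0],"yaw":0,"jaw":0},{"delta_pos":[-0.4,-0.11,0],"yaw":0,"jaw":0},{"delta_pos":[-0.6,-0.19,0],"yaw":0,"jaw":0},{"delta_pos":[-0.8,-0.27,0],"yaw":0,"jaw":0},{"delta_pos":[-0.98,-0.36,0],"yaw":0,"jaw":0},{"delta_pos":[-1.17,-0.46,0],"yaw":0,"jaw":0},{"delta_pos":[-1.35,-0.57,0],"yaw":0,"jaw":0},{"delta_pos":[-1.52,-0.69,0],"yaw":0,"jaw":0}]}}

```text
clock: 23.3
eef_pos: [521.0, -224.1, 147.4]
tcp_rot: [3.141, -0.001, 1.132]
contact_force: [2.5, 2.7, 5.0]
opening: 0.245
grasp_force: 31.3
```

```bash
python3 -c "
from h import *
st()"
```

```text
t 23.3 r 42.6 a -1.05 turned(mod) 5.42 Frad -1.12 Ftan -3.5 Fz 5.0 yaw 1.132 open 0.245
```

Request:
{"fn": "play_rows", "kwargs": {"steps": [{"delta_pos":[-0.17,-0.13,0],"yaw":0,"jaw":0},{"delta_pos":[-0.33,-0.26,0],"yaw":0,"jaw":0},{"delta_pos":[-0.48,-0.4,0],"yaw":0,"jaw":0},{"delta_pos":[-0.63,-0.56,0],"yaw":0,"jaw":0},{"delta_pos":[-0.77,-0.71,0],"yaw":0,"jaw":0},{"delta_pos":[-0.9,-0.88,0],"yaw":0,"jaw":0},{"delta_pos":[-1.02,-1.05,0],"yaw":0,"jaw":0},{"delta_pos":[-1.13,-1.22,0],"yaw":0,"jaw":0}]}}

```text
clock: 24.1
eef_pos: [505.7, -229.5, 147.4]
tcp_rot: [3.14, -0.001, 1.132]
contact_force: [5.7, 2.8, 2.9]
opening: 0.245
grasp_force: 31.2
```

```bash
python3 -c "
from h import *
st()"
```

```text
t 24.1 r 42.7 a -1.433 turned(mod) 5.803 Frad -1.98 Ftan -5.99 Fz 2.9 yaw 1.132 open 0.245
```

Stiffening shows: 6.0 N tangential against about 3.2 N before. One small 0.1 rad step should confirm it.

Request:
{"fn": "play_rows", "kwargs": {"steps": [{"delta_pos":[-0.03,-0.06,0],"yaw":0,"jaw":0},{"delta_pos":[-0.05,-0.09,0],"yaw":0,"jaw":0},{"delta_pos":[-0.07,-0.13,0],"yaw":0,"jaw":0},{"delta_pos":[-0.1,-0.18,0],"yaw":0,"jaw":0},{"delta_pos":[-0.12,-0.23,0],"yaw":0,"jaw":0},{"delta_pos":[-0.15,-0.28,0],"yaw":0,"jaw":0},{"delta_pos":[-0.18,-0.33,0],"yaw":0,"jaw":0},{"delta_pos":[-0.2,-0.37,0],"yaw":0,"jaw":0}]}}

```text
clock: 24.9
eef_pos: [501.7, -229.8, 147.4]
tcp_rot: [3.14, -0.001, 1.132]
contact_force: [6.1, 1.3, 1.8]
opening: 0.239
grasp_force: 31.1
```

```bash
python3 -c "
from h import *
st()"
```

```text
t 24.9 r 42.7 a -1.525 turned(mod) 5.895 Frad -1.02 Ftan -6.12 Fz 1.8 yaw 1.132 open 0.239
```

The rise is about 3 N, so it is snug. I'll let go and lift clear.

Request:
{"fn": "play_rows", "kwargs": {"steps": [{"delta_pos":[0,0.05,0],"yaw":0,"jaw":55},{"delta_pos":[0,0.1,0],"yaw":0,"jaw":55},{"delta_pos":[0,0.1,0],"yaw":0,"jaw":55},{"delta_pos":[0,0.1,0],"yaw":0,"jaw":55},{"delta_pos":[0,0.1,-2],"yaw":0,"jaw":55},{"delta_pos":[0,0.1,-5],"yaw":0,"jaw":55},{"delta_pos":[0,0.1,-10],"yaw":0,"jaw":55},{"delta_pos":[0,0.1,-14],"yaw":0,"jaw":55}]}}

```text
clock: 25.7
eef_pos: [501.5, -230.3, 289.2]
tcp_rot: [-3.141, 0.0, 1.132]
contact_force: [1.0, -0.5, -0.0]
opening: 0.55
grasp_force: 0.0
```

Request:
{"fn": "play_rows", "kwargs": {"steps": [{"delta_pos":[-3,-1,-1],"yaw":0,"jaw":55},{"delta_pos":[-7,-2,-2],"yaw":0,"jaw":55},{"delta_pos":[-11,-3,-2],"yaw":0,"jaw":55},{"delta_pos":[-15,-4,-2],"yaw":0,"jaw":55},{"delta_pos":[-18,-4,-2],"yaw":0,"jaw":55},{"delta_pos":[-18,-4,-2],"yaw":0,"jaw":55},{"delta_pos":[-18,-4,-2],"yaw":0,"jaw":55},{"delta_pos":[-18,-4,-2],"yaw":0,"jaw":55}]}}

```text
clock: 26.5
eef_pos: [389.4, -375.5, 307.1]
tcp_rot: [-3.141, -0.001, 1.132]
contact_force: [0.1, -0.3, 0.2]
opening: 0.548
grasp_force: 0.0
```

```bash
python3 - <<'E'
from h import *
st()
for c in["scene","side"]:
    im,d=vision.grab_frame(c);cv2.imwrite(f"pics/{c}3.png",im[:,:,::-1]);P=cloud(c,d).reshape(-1,3)
    q=P[(abs(P[:,2]-108)<5)&(np.hypot(P[:,0]-657,P[:,1]-178)<25)];print("posttop",q.mean(0).round(1))
    q=P[(P[:,2]>174)&(P[:,2]<186)&(np.hypot(P[:,0]-500,P[:,1]+187)<60)];print("handle top",q.mean(0).round(1) if len(q) else 0, np.arctan2(q[:,1].mean()+187.2,q[:,0].mean()-499.8))
a=cv2.imread('pics/scene3.png')[130:340,150:360];b=cv2.imread('pics/side3.png')[100:310,150:360]
cv2.imwrite('pics/c3.png',cv2.resize(np.hstack([a,b]),(800,400)))
E
```

```text
t 26.5 r 218.3 a -2.101 turned(mod) 0.188 Frad 0.18 Ftan -0.24 Fz 0.2 yaw 1.132 open 0.548
posttop [658.8 180.4 109.1]
handle top [ 511.8 -226.2  180.1] -1.271385470208502
posttop [658.6 180.7 107.4]
handle top [ 510.8 -225.6  178.2] -1.2912294712687107
```

View pics/c3.png

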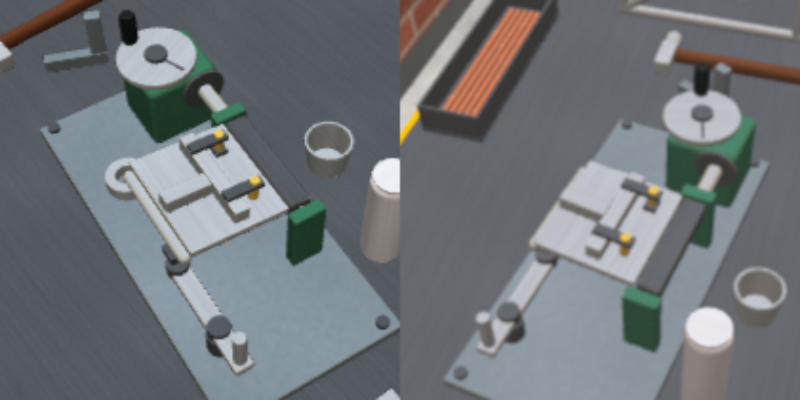

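The stop is still home, the nose bar rests on its head (about (180,250) in the left crop), the wheel sprang back slightly as the task describes above 24 N, and nothing else moved.

```bash
python3 -c "
from rig import r
print(r.sign_off())"
```

```text
the job is handed in; nothing more can be done
None
```

The job is handed in: the stop arm is home, and the nose bar was wound down onto the stop until the handwheel took about 3 N more than before (the 2–4 N snug range). It sprang back about 0.2 rad on release, which fits the load settling to 24 N. No other bench items looked disturbed in the pictures I took.

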